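# Fill the dinner caddy

## Task

Fill the wooden caddy for dinner, one thing after another from the lowest to the tallest: the garlic bulb on the white liner, then the lemon on the yellow, the short red-lidded jar on the red, and last the tall blue-lidded jar on the blue. Set each down, without dropping it, in the middle of its pocket (the jars upright) and let go before fetching the next; leave the black-lidded jar and the onion where they are.

Things in the scene. Friction and masses are not known exactly. Their poses are not given: they have to be found in the camera images.
- garlic_mid (a point): Garlic bulb, off-white, loose, root end down, 60 x 57 mm wide and 58 mm tall to the tip. It is widest 22 mm above its foot and narrows to a point above. The point is its centre, 29 mm above its foot; z runs up to the tip.
- lemon_mid (a point): Yellow lemon, loose, lying on its side: 72 mm long along its x, 57 mm wide along its y (grasp it across y), 58 mm tall. The point is its centre, 29 mm above the worktop.
- red_jar_mid (a point): Small round glass jar with a paper label and a red lid, 48 mm diameter up to 42 mm above its foot, lid 43 mm, 75 mm tall, loose and upright. The point is its centre, 37.5 mm above its foot; z is its upright axis.
- blue_jar_mid (a point): Round glass jar with a paper label and a blue lid, 48 mm diameter up to 61 mm above its foot, lid 43 mm, 95 mm tall, loose and upright. The point is its centre, 47.5 mm above its foot; z is its upright axis.
- black_jar_mid (a point): Look-alike that stays where it is: the same jar as the red-lidded one but with a black lid, 48 mm diameter, 75 mm tall, loose. The point is its centre, 37.5 mm above its foot.
- onion_mid (a point): Brown onion, 78 mm diameter, 85 mm tall, loose; it stays where it is. The point is its centre, 42.5 mm above its foot.
- pad_white (a point): The white liner (78 x 114 mm) on the floor of one pocket of the caddy: the place of the garlic bulb. The caddy is a pale wooden tray, 345 x 126 mm, fixed to the worktop, with one row of four pockets. Point: centre of its upper face, 8 mm above the worktop (the pocket walls rise 8 mm above it); x runs along the row of pockets, y across it, z up.
- pad_yellow (a point): The yellow liner (78 x 114 mm) on the floor of one pocket of the caddy: the place of the lemon. Pockets are 80 mm along the row, 116 mm across it, 85 mm apart. Point: centre of its upper face, 8 mm above the worktop (the pocket walls rise 8 mm above it); x runs along the row of pockets, y across it, z up.
- pad_red (a point): The red liner (78 x 114 mm) on the floor of one pocket of the caddy: the place of the red-lidded jar. Caddy walls and dividers are 16 mm high, 5 mm thick. Point: centre of its upper face, 8 mm above the worktop (the pocket walls rise 8 mm above it); x runs along the row of pockets, y across it, z up.
- pad_blue (a point): The blue liner (78 x 114 mm) on the floor of one pocket of the caddy: the place of the blue-lidded jar. Liners change pockets from start to start. Point: centre of its upper face, 8 mm above the worktop (the pocket walls rise 8 mm above it); x runs along the row of pockets, y across it, z up.
Things that resemble listed ones, but are neither listed nor needed, are in the scene too. Leave any green, purple or turquoise look-alike of the part that bears red_jar_mid alone.

How it is judged:
By the outcome, as a careful person would: the job done as asked, in the order asked, and still so for the second after the job is handed in, with the robot touching nothing.
It also fails if it takes over 106 s, if anything falls off the work surface, if the arm or the gripper's body presses on something with over 40 N, if the wrist force passes 120 N, or if a joint passes its speed limit or range.

## Robot

A 7-joint arm with a two-finger parallel gripper is mounted at the origin on a cart in front of the work surface, level with it; the furniture and walls round the work are solid. World frame = base frame: x ahead of the robot, y to its left, z up, the work surface at z = 0. Lengths are in m, angles in degrees, forces in N, time in s.
With the tool pointing down it reaches from about 0.425 to 0.875 m from the base axis. Payload 4.7 kg.
Tool frame: the origin (TCP) lies between the finger pads; the fingertips stand 19 mm ahead of it and the grasp point (between the pads) is the TCP; z points along the fingers, y is the line along which they close (so a half turn about z gives the same grasp; the last joint's range is limited). The gripper opens to 87 mm and grips with 3 to 60 N. Pads are 19 mm wide; open, the fingers measure 117 mm over their backs; the gripper's body (75 mm by 190 mm) begins 51 mm behind the grasp point.
Start: joints at [-66.285, 18.392, -4.016, 83.108, 1.295, 78.541, -3.26], TCP at [0.253, 0.599, 0.221] pointing down, gripper open.
Joint ranges: [-163.93, 163.93], [-17.29, 119.83], [-79.2, 71.16], [3.27, 140.29], [-89.18, 269.18], [5.43, 117.66], [-154.24, 154.24]. Speed limits (degrees/s): [147.25, 147.25, 180, 180, 180, 180, 180].

## Interface

Orientations are given as [roll, pitch, yaw] about the fixed x, y, z axes, in that order (R = Rz(yaw) Ry(pitch) Rx(roll)).
In Python, from workcell import sensors, viewer, finish_job gives the robot as it stands.
- The arm moves only by the tool apply_moves, never from a script. Its argument "deltas" is a list of rows, each a list of 7 numbers: the shift along the tool's x, y, z scaled (see below), then the turn, a rotation vector about the tool's x, y, z scaled (see below), then the opening, from 0 (shut) to 1 (fully open). A call has 1 to 12 rows; each row shifts and turns the commanded pose from where the row before left it, along the tool's axes as they then stand; what a row does not reach is not made up. The controller multiplies each number of a shift by 30 mm and each number of a turn by 90 degrees. A row lasts 1/12 s, in which the tool goes at most 41.7 mm and 7.16 degrees, less where a joint would pass 70% of its speed; a pose out of reach is approached as far as the arm can. A call with a number of a shift or a turn outside -1 to 1 is refused whole. A call with a gripper value outside its range is refused whole. The fingers move at their own pace and stop on an object; the grip force is fixed at half the most. Time passes only in rows, so rows that do not move let the fingers close. It gives the time, the measured TCP pose, the force, the opening and the grip force at its end, in the units of the state.
- sensors.state(): the state, without advancing time (a new reading comes with each control period).
- viewer.grab_frame(name): name is "scene" or "top" or "wrist"; returns a dict with "color" (420x560x3 uint8, blue, green, red), "intrinsics" (3x3 intrinsics, pixels), "rvec" (rotation vector, rad) and "tvec" (3), from world to camera coordinates, as OpenCV has them. Camera axes: x right, y down, z forward; pixel columns grow to the right and rows downward; lengths in m; the calibration is good to about 2 mm. A picture is of the moment at which its call begins. There is no depth.
- finish_job(): hands the job in; it is judged then, once.
The state is a dict: "time": time; "q": joint angles; "dq": joint speeds; "joint_torque": joint torques, N m; "eef_pos": TCP position; "tool_rot": TCP orientation; "wrist_force": force on the tool from outside, world axes, zero at the start; "ft_torque": the same for the moment, N m; "width": finger opening in m; "grip_force": force on a finger pad.
Only numpy, scipy, OpenCV 4.12 (cv2) and the standard library are available. Lean on these libraries where they do the work, as an engineer would, in place of code of your own. Each camera call takes 0.05 s, during which the arm holds its last target. There are 200 camera calls.

## Working session

There is one attempt and no reset: what is moved stays moved. The work goes in short steps, Python scripts to look and compute and a tool call to move; the robot and the scene stay as the last step left them, time stands still between calls to the robot, and variables do not carry over. Pictures are saved under pics/ and viewed, at most 14 in all, crops included, and the job is handed in when it is done.

Besides the shell and the picture viewer there is one more tool, called after "Request:" in YAML: its name, and indented under it one key for each argument. apply_moves: Moves the arm, as the interface text tells. Its arguments: {"type":"object","properties":{"deltas":{"type":"array"}},"required":["deltas"]}

```bash
mkdir -p pics; ls; python3 - <<'E'
from workcell import sensors, viewer
import cv2
for n in ("scene","top"):
    f=viewer.grab_frame(n); cv2.imwrite(f"pics/{n}0.png",f["color"]); print(n,f["intrinsics"],f["rvec"],f["tvec"])
s=sensors.state(); print(s)
E
```

```text
pics
scene [[496.54717434   0.         273.45539783]
 [  0.         496.54717434 215.20351207]
 [  0.           0.           1.        ]] [ 2.07045693 -0.59931682  0.29386771] [-0.46116298  0.23784913  1.07998447]
top [[421.05552681   0.         272.52473205]
 [  0.         421.05552681 205.2332496 ]
 [  0.           0.           1.        ]] [ 2.14690506 -2.12883037  0.1509472 ] [0.05086631 0.53180443 1.1791233 ]
{'time': 0.1, 'q': array([-66.28493936,  18.4356002 ,  -4.01725105,  83.16795146,
         1.29584035,  78.54041541,  -3.25938671]), 'dq': array([-0.03996233, -0.17536322, -0.08224917, -0.2236059 , -0.02681856,
        0.02815289, -0.00407801]), 'joint_torque': array([ 1.90141253e-05, -4.92571664e+01, -4.05505691e-01, -3.13400888e+01,
       -6.40696893e-02,  3.95787566e-02,  7.57297380e-05]), 'eef_pos': array([0.25284562, 0.59826714, 0.21966185]), 'tool_rot': array([-1.79901319e+02,  5.70450126e-03,  1.57096952e+02]), 'wrist_force': array([-0.54669058,  0.03800644, -0.03306748]), 'ft_torque': array([ 0.00561701,  0.0053764 , -0.00579741]), 'grip_force': 0.0, 'width': 0.08699881017045238}
```

View pics/scene0.png

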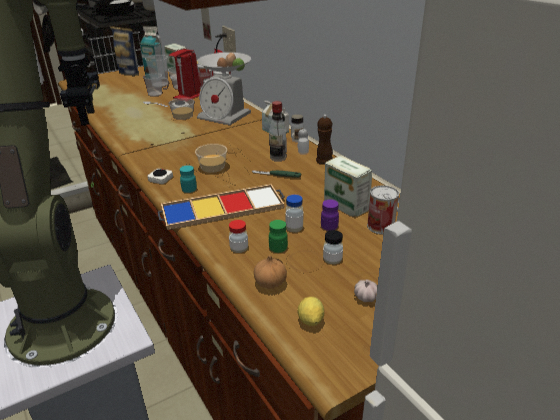

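View pics/top0.png

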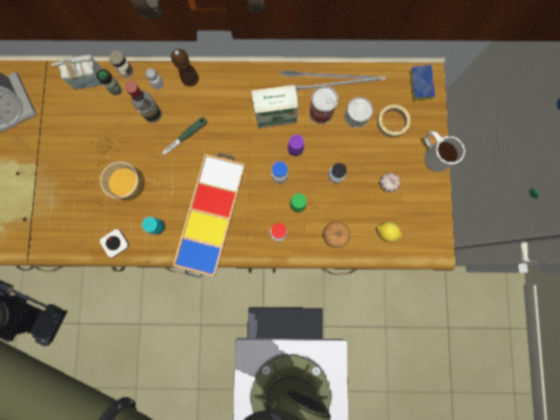

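The scene view shows the caddy with liners blue, yellow, red and white from near to far. In the top view they are at about (197,256), (205,229), (214,200) and (222,173). Also in the top view: garlic (390,183), lemon (389,232), red lid (278,231), blue lid (280,171), black lid (338,171), onion (337,234), green (299,202) and purple (296,145).

```bash
cat > h.py <<'E'
import numpy as np, cv2
from workcell import sensors, viewer
def ray(f,uv,z):
    K=f["intrinsics"];R=cv2.Rodrigues(np.array(f["rvec"],float))[0];t=np.array(f["tvec"],float).ravel()
    c=-R.T@t;d=R.T@np.linalg.inv(K)@np.array([uv[0],uv[1],1.]);return c+d*(z-c[2])/d[2]
def proj(f,p):
    return cv2.projectPoints(np.array([p],float),np.array(f["rvec"],float),np.array(f["tvec"],float),f["intrinsics"],None)[0].ravel()
def blob(f,lo,hi,box,v=False):
    """largest HSV blob in box (x0,y0,x1,y1): contour in image pixels"""
    x0,y0,x1,y1=box;hsv=cv2.cvtColor(f["color"],cv2.COLOR_BGR2HSV)[y0:y1,x0:x1]
    if lo[0]>hi[0]: m=cv2.inRange(hsv,(0,*lo[1:]),hi)|cv2.inRange(hsv,lo,(179,*hi[1:]))
    else: m=cv2.inRange(hsv,lo,hi)
    cs=cv2.findContours(m,cv2.RETR_EXTERNAL,cv2.CHAIN_APPROX_NONE)[0]
    c=max(cs,key=cv2.contourArea); return c+np.array([x0,y0])
def cen(c):
    m=cv2.moments(c);return np.array([m["m10"]/m["m00"],m["m01"]/m["m00"]])
def metric(f,c,z): return np.array([ray(f,p,z)[:2] for p in c[:,0,:]],np.float32)
E
python3 - <<'E'
from h import *
f=viewer.grab_frame("top")
items={"white":((0,0,150),(179,60,255),(185,150,250,205),.008),"redpad":((170,150,80),(8,255,255),(185,170,250,230),.008),
"yellow":((20,120,100),(35,255,255),(170,200,240,255),.008),"bluepad":((100,120,60),(125,255,255),(165,225,230,285),.008),
"garlic":((0,0,130),(179,75,255),(370,165,412,200),.025),"lemon":((20,130,90),(35,255,255),(365,210,415,255),.029),
"redlid":((170,150,80),(8,255,255),(260,215,300,250),.075),"bluelid":((100,120,60),(125,255,255),(262,155,300,190),.095),
"blacklid":((0,0,0),(179,255,60),(325,155,350,182),.075),"green":((45,100,40),(85,255,255),(285,185,315,220),.075),
"purple":((125,60,30),(160,255,255),(280,130,312,160),.075),"onion":((5,100,60),(16,255,255),(318,215,358,252),.045)}
for k,(lo,hi,b,z) in items.items():
    c=blob(f,lo,hi,b);p=ray(f,cen(c),z);r=cv2.minAreaRect(metric(f,c,z))
    print(k,cen(c).round(1),p.round(4),"rect",np.round(r[0],4),np.round(r[1],4),round(r[2],1))
E
```

```text
white [221.  173.4] [0.6322 0.212  0.008 ] rect [0.6325 0.2122] [0.118  0.0824] 76.2
redpad [213.1 200.1] [0.5504 0.2333 0.008 ] rect [0.5504 0.2332] [0.1135 0.0767] 76.2
yellow [205.6 227.6] [0.4679 0.2529 0.008 ] rect [0.4679 0.2529] [0.1193 0.0816] 76.4
bluepad [197.5 255.9] [0.3847 0.2739 0.008 ] rect [0.3852 0.2738] [0.1099 0.0731] 76.3
garlic [389.9 181.8] [ 0.6064 -0.2901  0.025 ] rect [ 0.6055 -0.2901] [0.0519 0.0538] 16.6
lemon [389.1 231.3] [ 0.4594 -0.282   0.029 ] rect [ 0.4596 -0.2829] [0.0659 0.0668] 25.2
redlid [278.3 229.8] [0.4568 0.0383 0.075 ] rect [0.4571 0.0384] [0.0395 0.0376] 45.5
bluelid [279.4 168.9] [0.6262 0.0364 0.095 ] rect [0.626  0.0362] [0.0381 0.0384] 46.0
blacklid [338.9 169.6] [ 0.6302 -0.133   0.075 ] rect [ 0.6307 -0.1322] [0.0294 0.0337] 34.3
green [298.1 202. ] [ 0.5358 -0.0169  0.075 ] rect [ 0.5359 -0.0181] [0.0456 0.0423] 0.4
purple [295.7 144.6] [ 0.703 -0.01   0.075] rect [ 0.7034 -0.0095] [0.0566 0.0432] 0.2
onion [336.3 234. ] [ 0.4491 -0.1275  0.045 ] rect [ 0.4493 -0.1279] [0.0722 0.0721] 26.8
```

Request:
apply_moves:
  deltas:
    - [0,0,0,0,0,-0.05,1]
    - [-0.3,-0.4,0,0,0,-0.05,1]
    - [-0.7,-1,0,0,0,0,1]
    - [-0.7,-1,0,0,0,0,1]
    - [-0.7,-1,0,0,0,0,1]
    - [-0.7,-1,0,0,0,0,1]
    - [-0.7,-1,0,0,0,0,1]
    - [-0.7,-1,0,0,0,0,1]
    - [-0.7,-1,0,0,0,0,1]
    - [-0.7,-1,0,0,0,0,1]
    - [-0.7,-1,0,0,0,0,1]
    - [-0.7,-1,0,0,0,0,1]

```text
time: 1.15
eef_pos: [0.3897, 0.241, 0.2206]
tool_rot: [180.0, -0.0, 166.1]
wrist_force: [0.4, -0.3, 0.0]
width: 0.0867
grip_force: 0.0
```

Request:
apply_moves:
  deltas:
    - [-0.7,-1,0,0,0,0,1]
    - [-0.7,-1,0,0,0,0,1]
    - [-0.7,-1,0,0,0,0,1]
    - [-0.7,-1,0,0,0,0,1]
    - [-0.7,-1,0,0,0,0,1]
    - [-0.7,-1,0,0,0,0,1]
    - [-0.7,-1,0,0,0,0,1]
    - [-0.7,-1,0,0,0,0,1]
    - [-0.7,-1,0,0,0,0,1]
    - [-0.7,-1,0,0,0,0,1]
    - [-0.7,-1,0,0,0,0,1]
    - [0,0,0,0,0,0,1]

```text
time: 2.15
eef_pos: [0.5348, -0.1416, 0.2207]
tool_rot: [-179.7, 0.1, 165.5]
wrist_force: [-2.2, -0.4, -0.4]
width: 0.0872
grip_force: 0.0
```

```bash
cat >> h.py <<'E'
def go(target,yaw=None,dyaw=0):
    s=sensors.state();p=np.array(s["eef_pos"]);R=cv2.Rodrigues(np.zeros(3))[0]
    from scipy.spatial.transform import Rotation as Ro
    R=Ro.from_euler("xyz",s["tool_rot"],degrees=True).as_matrix()
    d=R.T@(np.array(target)-p); print("at",p.round(4),np.round(s["tool_rot"],2),"units",(d/.03).round(2))
E
python3 - <<'E'
from h import *
f=viewer.grab_frame("wrist");cv2.imwrite("pics/w1.png",f["color"])
print(proj(f,(.606,-.29,.02)),proj(f,(.459,-.282,.029)))
go((.6064,-.2901,.15))
E
```

```text
[177.11023664 266.01448846] [133.57748366 144.04755628]
at [ 0.5342 -0.1377  0.2204] [-179.84    0.    165.66] units [-3.59 -4.32  2.36]
```

View pics/w1.png

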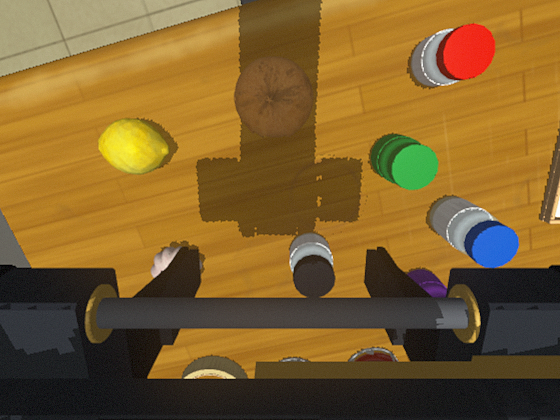

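The wrist view shows the lemon at (135,145), with its long axis tilted slightly down to the right, and the garlic at (175,263), half behind a finger. Both match the projections. Next I measure the lemon's axis and go over the garlic.

```bash
python3 - <<'E'
from h import *
f=viewer.grab_frame("wrist")
c=blob(f,(20,110,70),(35,255,255),(80,100,190,190))
m=metric(f,c,.029);(ce,ax,an)=cv2.fitEllipse(m);r=cv2.minAreaRect(m)
print(ce,ax,an,r)
for k,lo,hi,b,z in (("red",(170,150,80),(8,255,255),(430,10,510,90),.075),("blue",(100,120,60),(125,255,255),(455,210,530,275),.095)):
    c=blob(f,lo,hi,b);print(k,ray(f,cen(c),z))
E
```

```text
(0.46221601963043213, -0.280569851398468) (0.056354157626628876, 0.08120114356279373) 162.3252410888672 ((0.46001628041267395, -0.27866432070732117), (0.060969650745391846, 0.07899513095617294), 12.883105278015137)
red [0.45621386 0.03429898 0.075     ]
blue [0.62431601 0.03206245 0.095     ]
```

Request:
apply_moves:
  deltas:
    - [-0.6,-0.7,0,0,0,0,1]
    - [-0.6,-0.7,0,0,0,0,1]
    - [-0.6,-0.7,0,0,0,0,1]
    - [-0.6,-0.7,0,0,0,0,1]
    - [-0.6,-0.7,0,0,0,0,1]
    - [0,0,0,0,0,0,1]
    - [0,0,0,0,0,0,1]

```text
time: 2.83
eef_pos: [0.5964, -0.2561, 0.2198]
tool_rot: [180.0, -0.1, 166.1]
wrist_force: [0.4, -0.5, 0.6]
width: 0.087
grip_force: 0.0
```

Request:
apply_moves:
  deltas:
    - [-0.3,-0.5,0.5,0,0,0,1]
    - [-0.3,-0.5,1,0,0,0,1]
    - [0,0,1,0,0,0,1]
    - [0,0,1,0,0,0,1]
    - [0,0,0.5,0,0,0,1]
    - [0,0,0,0,0,0,1]

```text
time: 3.33
eef_pos: [0.6046, -0.285, 0.0961]
tool_rot: [179.8, -0.5, 166.3]
wrist_force: [-0.4, 0.3, 0.8]
width: 0.0871
grip_force: 0.0
```

```bash
python3 - <<'E'
from h import *
f=viewer.grab_frame("wrist");g=viewer.grab_frame("scene")
cv2.imwrite("pics/w2.png",np.hstack([f["color"][120:420,80:480],cv2.resize(g["color"][200:350,300:500],(400,300))]))
go((.6064,-.2901,.024))
c=blob(g,(0,0,120),(179,90,255),(345,270,400,310));print(c[:,0].min(0),c[:,0].max(0),proj(g,(.6064,-.2901,.025)))
E
```

```text
at [ 0.6072 -0.2876  0.1009] [ 1.7990e+02 -3.0000e-02  1.6623e+02] units [ 0.   -0.09  2.56]
[357 282] [376 296] [365.38650272 288.70309994]
```

View pics/w2.png

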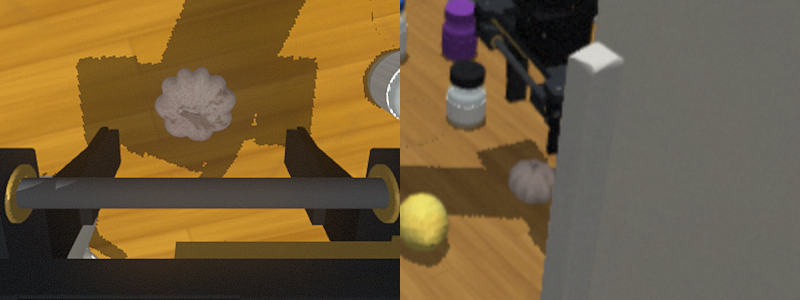

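The garlic is at crop (195,103), centred between the fingers (centre about 203), and it agrees with the scene view. I descend and grip.

Request:
apply_moves:
  deltas:
    - [0,-0.1,0.8,0,0,0,1]
    - [0,0,0.8,0,0,0,1]
    - [0,0,0.6,0,0,0,1]
    - [0,0,0.35,0,0,0,1]
    - [0,0,0,0,0,0,1]
    - [0,0,0,0,0,0,0]
    - [0,0,0,0,0,0,0]
    - [0,0,0,0,0,0,0]
    - [0,0,0,0,0,0,0]
    - [0,0,0,0,0,0,0]

```text
time: 4.27
eef_pos: [0.6067, -0.2931, 0.0251]
tool_rot: [180.0, 0.1, 166.1]
wrist_force: [-0.3, 0.2, 0.5]
width: 0.0616
grip_force: 0.3
```

Request:
apply_moves:
  deltas:
    - [0,0,0,0,0,0,0]
    - [0,0,0,0,0,0,0]
    - [0,0,0,0,0,0,0]
    - [0,0,0,0,0,0,0]

```text
time: 4.6
eef_pos: [0.6066, -0.2928, 0.0247]
tool_rot: [180.0, 0.0, 166.1]
wrist_force: [-0.4, 1.2, 3.6]
width: 0.0539
grip_force: 29.8
```

Request:
apply_moves:
  deltas:
    - [0,0,-0.4,0,0,0,0]
    - [0,0,-0.8,0,0,0,0]
    - [0,0,-0.9,0,0,0,0]
    - [0,0,-0.9,0,0,0,0]
    - [0.1,0.5,-0.9,0,0,0,0]
    - [0.2,0.8,-0.6,0,0,0,0]
    - [0.2,1,-0.3,0,0,0,0]
    - [0.2,1,0,0,0,0,0]
    - [0.2,1,0,0,0,0,0]
    - [0.2,1,0,0,0,0,0]
    - [0.2,1,0,0,0,0,0]
    - [0.2,1,0,0,0,0,0]

```text
time: 5.6
eef_pos: [0.6147, -0.0686, 0.1687]
tool_rot: [-180.0, 0.0, 166.1]
wrist_force: [0.5, -0.7, -1.3]
width: 0.0538
grip_force: 29.4
```

Request:
apply_moves:
  deltas:
    - [0.2,1,0,0,0,0,0]
    - [0.2,1,0,0,0,0,0]
    - [0.2,1,0,0,0,0,0]
    - [0.2,1,0,0,0,0,0]
    - [0.2,1,0,0,0,0,0]
    - [0.2,1,0,0,0,0,0]
    - [0.2,1,0,0,0,0,0]
    - [0.2,1,0,0,0,0,0]
    - [0.2,0.5,0,0,0,0,0]
    - [0,0,0,0,0,0,0]
    - [0,0,0,0,0,0,0]
    - [0,0,0,0,0,0,0]

```text
time: 6.6
eef_pos: [0.6242, 0.1887, 0.1684]
tool_rot: [-179.9, 0.0, 166.0]
wrist_force: [0.9, 0.2, -0.6]
width: 0.0537
grip_force: 29.4
```

```bash
python3 - <<'E'
from h import *
f=viewer.grab_frame("wrist");cv2.imwrite("pics/w3.png",f["color"])
go((.6325,.2122,.10)); s=sensors.state();print(s["width"],s["grip_force"])
print([proj(f,p).round(0) for p in ((.6325,.2122,.008),(.5504,.2333,.008),(.4679,.2529,.008))])
c=blob(f,(170,150,80),(8,255,255),(0,0,560,420));print(cen(c),ray(f,cen(c),.008))
E
```

```text
at [0.6244 0.1883 0.1685] [-1.7993e+02  4.0000e-02  1.6592e+02] units [-0.07  0.84  2.28]
0.054135331000214705 29.443804705515504
[array([308., 190.]), array([311., 100.]), array([312.,  -8.])]
[309.30664555  98.78274119] [0.5493487  0.23218025 0.008     ]
```

View pics/w3.png

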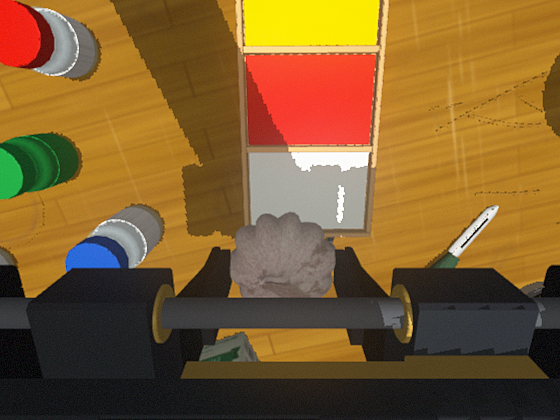

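The held garlic is at (282,255) and the white liner centre is at (308,190), matching the projection. I shift along y and lower.

Request:
apply_moves:
  deltas:
    - [-0.05,0.4,0.4,0,0,0,0]
    - [0,0.4,0.8,0,0,0,0]
    - [0,0,0.9,0,0,0,0]
    - [0,0,0.9,0,0,0,0]
    - [0,0,0.7,0,0,0,0]
    - [0,0,0.4,0,0,0,0]
    - [0,0,0.2,0,0,0,0]
    - [0,0,0.1,0,0,0,0]
    - [0,0,0,0,0,0,0]
    - [0,0,0,0,0,0,0]

```text
time: 7.48
eef_pos: [0.6322, 0.2141, 0.0375]
tool_rot: [179.9, 0.1, 166.1]
wrist_force: [0.5, 0.8, -0.5]
width: 0.0541
grip_force: 29.4
```

```bash
python3 - <<'E'
from h import *
f=viewer.grab_frame("scene");cv2.imwrite("pics/s4.png",cv2.resize(f["color"][150:250,180:340],(640,400)))
go((.632,.2115,.033)); print(sensors.state()["wrist_force"])
E
```

```text
at [0.6324 0.2142 0.0378] [1.7990e+02 1.2000e-01 1.6608e+02] units [-0.01 -0.09  0.16]
[ 0.20190143  0.98424843 -0.31345506]
```

Request:
apply_moves:
  deltas:
    - [0,-0.05,0.08,0,0,0,0]
    - [0,-0.03,0.08,0,0,0,0]
    - [0,0,0.03,0,0,0,0]
    - [0,0,0,0,0,0,0]
    - [0,0,0,0,0,0,0]

```text
time: 7.95
eef_pos: [0.6316, 0.2119, 0.0326]
tool_rot: [179.9, 0.1, 166.1]
wrist_force: [-1.6, -1.2, 7.6]
width: 0.0541
grip_force: 30.1
```

Contact at 7.6 N, so I release gently and rise.

Request:
apply_moves:
  deltas:
    - [0,0,0,0,0,0,0.7]
    - [0,0,0,0,0,0,0.75]
    - [0,0,0,0,0,0,0.8]
    - [0,0,0,0,0,0,0.8]
    - [0,0,-0.2,0,0,0,0.8]
    - [0,0,-0.5,0,0,0,0.8]
    - [0,0,-0.8,0,0,0,0.8]
    - [0,0,-1,0,0,0,0.9]
    - [0,0,-1,0,0,0,1]
    - [0,0,-1,0,0,0,1]
    - [0,0,-0.5,0,0,0,1]
    - [0,0,0,0,0,0,1]

```text
time: 8.95
eef_pos: [0.6331, 0.2121, 0.1858]
tool_rot: [179.7, 0.4, 166.1]
wrist_force: [1.2, 0.0, 0.7]
width: 0.0858
grip_force: 0.0
```

```bash
python3 - <<'E'
from h import *
f=viewer.grab_frame("wrist");g=viewer.grab_frame("scene")
cv2.imwrite("pics/w5.png",np.hstack([f["color"][60:360,80:480],cv2.resize(g["color"][150:250,180:313],(400,300))]))
go((.462,-.281,.18));print(sensors.state()["width"])
E
```

```text
at [0.6307 0.2116 0.1809] [1.7996e+02 4.0000e-02 1.6609e+02] units [ 1.510e+00 -1.729e+01  1.000e-02]
0.08693857409938913
```

View pics/w5.png

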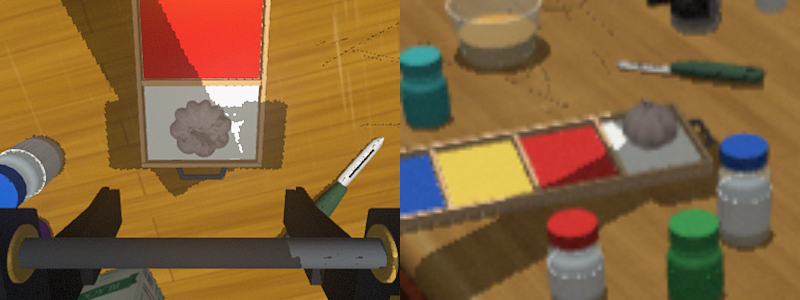

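The garlic at crop (200,125) sits in the middle of its pocket (x 145–265, y 87–165), upright. Next the lemon.

Request:
apply_moves:
  deltas:
    - [0,-0.5,0,0,0,0,1]
    - [0.1,-1,0,0,0,0,1]
    - [0.1,-1,0,0,0,0,1]
    - [0.1,-1,0,0,0,0,1]
    - [0.1,-1,0,0,0,0,1]
    - [0.1,-1,0,0,0,0,1]
    - [0.1,-1,0,0,0,0,1]
    - [0.1,-1,0,0,0,0,1]
    - [0.1,-1,0,0,0,0,1]
    - [0.1,-1,0,0,0,0,1]
    - [0.1,-1,0,0,0,0,1]
    - [0.1,-1,0,0,0,0,1]

```text
time: 10.05
eef_pos: [0.5129, -0.1173, 0.1786]
tool_rot: [-180.0, -0.2, 166.1]
wrist_force: [0.5, -0.1, 0.3]
width: 0.0869
grip_force: 0.0
```

Request:
apply_moves:
  deltas:
    - [0.1,-1,0,0,0,0,1]
    - [0.1,-1,0,0,0,0,1]
    - [0.1,-1,0,0,0,0,1]
    - [0.1,-1,0,0,0,0,1]
    - [0.1,-1,0,0,0,0,1]
    - [0,-0.7,0,0,0,0,1]
    - [0,0,0,0,0,0,1]
    - [0,0,0,0,0,0,1]
    - [0,0,0,0,0,0,1]

```text
time: 10.8
eef_pos: [0.4591, -0.2767, 0.1792]
tool_rot: [179.9, -0.1, 166.1]
wrist_force: [0.7, 0.4, -0.6]
width: 0.0873
grip_force: 0.0
```

```bash
python3 - <<'E'
from h import *
f=viewer.grab_frame("wrist");cv2.imwrite("pics/w6.png",f["color"])
R=cv2.Rodrigues(f["rvec"])[0];print("cam",-R.T@f["tvec"],R[2])
c=blob(f,(20,110,50),(35,255,255),(150,80,420,280))
for z in (.029,):
    m=metric(f,c,z);print(cv2.fitEllipse(m),cv2.minAreaRect(m),ray(f,cen(c),z))
    u,s,v=np.linalg.svd(m-m.mean(0));print(np.degrees(np.arctan2(v[0,1],v[0,0])))
go((.462,-.281,.03));print(sensors.state()["q"])
E
```

```text
cam [ 0.37997818 -0.25740586  0.3429289 ] [ 0.28984219 -0.07133656 -0.95441218]
((0.4615682065486908, -0.27156683802604675), (0.05612354725599289, 0.10608652979135513), 169.27011108398438) ((0.4572207033634186, -0.26306870579719543), (0.0630037784576416, 0.10694130510091782), 12.507691383361816) [ 0.46102515 -0.28049156  0.029     ]
-103.65529
at [ 0.4597 -0.2763  0.1794] [ 1.7995e+02 -1.1000e-01  1.6618e+02] units [-0.12 -0.14  4.98]
[-16.91051819   7.36864705  49.01294613 103.93932704  -5.87905164
  71.42496025 109.93964753]
```

View pics/w6.png

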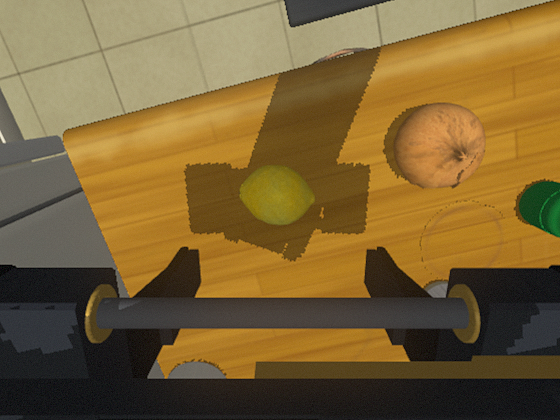

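The lemon is centred at about (277,195) with its long axis nearly horizontal in the image, so the tool must turn about 90°. The mask leaked into shadowed wood, so I tighten it.

```bash
python3 - <<'E'
from h import *
f=viewer.grab_frame("wrist");hsv=cv2.cvtColor(f["color"],cv2.COLOR_BGR2HSV)
print(hsv[195,255:300:15],hsv[215,215],hsv[150,280],hsv[240,290])
for h in (23,25):
    c=blob(f,(h,110,40),(40,255,255),(200,140,350,260))
    m=metric(f,c,.029);print(cv2.boundingRect(c),cv2.fitEllipse(m),ray(f,cen(c),.029),"img",cv2.fitEllipse(c))
E
```

```text
[[ 24 200 148]
 [ 25 202 150]
 [ 25 217 147]] [ 18 183 106] [ 19 196 104] [ 19 195 107]
(239, 164, 75, 61) ((0.46164265275001526, -0.28318461775779724), (0.05716458335518837, 0.06809940934181213), 152.80172729492188) [ 0.46088323 -0.2830679   0.029     ] img ((275.60986328125, 193.89599609375), (57.9942741394043, 71.44261932373047), 101.82205200195312)
(239, 165, 75, 59) ((0.46139445900917053, -0.28262388706207275), (0.055220574140548706, 0.0667857900261879), 146.27305603027344) [ 0.46066501 -0.28271148  0.029     ] img ((276.086669921875, 193.54359436035156), (56.09476852416992, 70.02070617675781), 107.28828430175781)
```

Request:
apply_moves:
  deltas:
    - [0,0,0,0,0,0.078,1]
    - [0,0,0,0,0,0.078,1]
    - [0,0,0,0,0,0.078,1]
    - [0,0,0,0,0,0.078,1]
    - [0,0,0,0,0,0.078,1]
    - [0,0,0,0,0,0.078,1]
    - [0,0,0,0,0,0.078,1]
    - [0,0,0,0,0,0.078,1]
    - [0,0,0,0,0,0.078,1]
    - [0,0,0,0,0,0.078,1]
    - [0,0,0,0,0,0.078,1]
    - [0,0,0,0,0,0.078,1]

```text
time: 11.9
eef_pos: [0.4605, -0.2762, 0.1801]
tool_rot: [-180.0, -0.0, 81.7]
wrist_force: [0.7, 0.9, -0.5]
width: 0.0868
grip_force: 0.0
```

Request:
apply_moves:
  deltas:
    - [0,0,0.5,0,0,0.078,1]
    - [0,0,0.5,0,0,0.078,1]
    - [0,0,0.5,0,0,0.078,1]
    - [0,0,0,0,0,0,1]
    - [0,0,0,0,0,0,1]
    - [0,0,0,0,0,0,1]

```text
time: 12.4
eef_pos: [0.4606, -0.2773, 0.136]
tool_rot: [180.0, -0.0, 61.0]
wrist_force: [0.3, -0.2, 0.3]
width: 0.0867
grip_force: 0.0
```

```bash
python3 - <<'E'
from h import *
f=viewer.grab_frame("wrist");cv2.imwrite("pics/w7.png",f["color"])
c=blob(f,(23,110,40),(40,255,255),(100,40,450,320))
m=metric(f,c,.029);print(cv2.boundingRect(c),cv2.fitEllipse(m),ray(f,cen(c),.029),"img",cv2.fitEllipse(c))
go((.461,-.283,.029))
E
```

```text
(250, 168, 69, 83) ((0.4610532522201538, -0.2833477556705475), (0.055337030440568924, 0.06885507702827454), 155.59072875976562) [ 0.46162702 -0.28226589  0.029     ] img ((284.4464416503906, 209.79966735839844), (66.33931732177734, 78.6684341430664), 174.62811279296875)
at [ 0.4607 -0.2776  0.1363] [ 1.7993e+02 -2.0000e-02  6.0980e+01] units [-0.15  0.09  3.58]
```

View pics/w7.png

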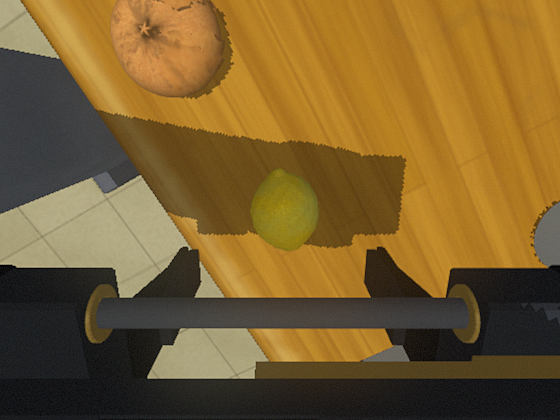

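The lemon is at (284,210), aligned with the tool apart from about 4°. I make that small correction, descend and grip.

Request:
apply_moves:
  deltas:
    - [-0.1,0.1,0.5,0,0,-0.045,1]
    - [0,0,0.9,0,0,0,1]
    - [0,0,0.9,0,0,0,1]
    - [0,0,0.7,0,0,0,1]
    - [0,0,0.4,0,0,0,1]
    - [0,0,0.15,0,0,0,1]
    - [0,0,0,0,0,0,1]
    - [0,0,0,0,0,0,0]
    - [0,0,0,0,0,0,0]
    - [0,0,0,0,0,0,0]
    - [0,0,0,0,0,0,0]
    - [0,0,0,0,0,0,0]

```text
time: 13.45
eef_pos: [0.4616, -0.2819, 0.0295]
tool_rot: [179.9, -0.0, 64.9]
wrist_force: [-0.0, -0.3, -1.0]
width: 0.0613
grip_force: 0.0
```

Request:
apply_moves:
  deltas:
    - [0,0,0,0,0,0,0]
    - [0,0,0,0,0,0,0]
    - [0,0,0,0,0,0,0]
    - [0,0,0,0,0,0,0]

```text
time: 13.78
eef_pos: [0.4613, -0.2818, 0.0292]
tool_rot: [180.0, -0.0, 64.8]
wrist_force: [-0.3, 0.4, 4.2]
width: 0.0533
grip_force: 29.8
```

Request:
apply_moves:
  deltas:
    - [0,0,-0.4,0,0,0,0]
    - [0,0,-0.8,0,0,0,0]
    - [0,0,-0.9,0,0,-0.078,0]
    - [0,0,-0.9,0,0,-0.078,0]
    - [0,0,-0.9,0,0,-0.078,0]
    - [0,0,-0.7,0,0,-0.078,0]
    - [0,0,-0.3,0,0,-0.078,0]
    - [0,0,0,0,0,-0.078,0]
    - [0,0,0,0,0,-0.078,0]
    - [0,0,0,0,0,-0.078,0]
    - [0,0,0,0,0,-0.078,0]
    - [0,0,0,0,0,-0.078,0]

```text
time: 14.78
eef_pos: [0.4607, -0.282, 0.1763]
tool_rot: [-180.0, 0.0, 135.4]
wrist_force: [-0.2, -0.1, -1.2]
width: 0.0536
grip_force: 29.7
```

Request:
apply_moves:
  deltas:
    - [0,0,0,0,0,-0.078,0]
    - [0,0,0,0,0,-0.078,0]
    - [0,0,0,0,0,-0.078,0]
    - [0,0,0,0,0,-0.078,0]
    - [0.1,0.5,0,0,0,-0.034,0]
    - [0.25,1,0,0,0,0,0]
    - [0.25,1,0,0,0,0,0]
    - [0.25,1,0,0,0,0,0]
    - [0.25,1,0,0,0,0,0]
    - [0.25,1,0,0,0,0,0]
    - [0.25,1,0,0,0,0,0]
    - [0.25,1,0,0,0,0,0]

```text
time: 15.78
eef_pos: [0.4612, -0.0481, 0.1764]
tool_rot: [180.0, 0.0, 166.1]
wrist_force: [0.8, 0.2, -1.4]
width: 0.0532
grip_force: 29.7
```

Request:
apply_moves:
  deltas:
    - [0.25,1,0,0,0,0,0]
    - [0.25,1,0,0,0,0,0]
    - [0.25,1,0,0,0,0,0]
    - [0.25,1,0,0,0,0,0]
    - [0.25,1,0,0,0,0,0]
    - [0.25,1,0,0,0,0,0]
    - [0.25,1,0,0,0,0,0]
    - [0.25,1,0,0,0,0,0]
    - [0.1,0.5,0,0,0,0,0]
    - [0,0,0,0,0,0,0]
    - [0,0,0,0,0,0,0]
    - [0,0,0,0,0,0,0]

```text
time: 16.78
eef_pos: [0.4616, 0.211, 0.176]
tool_rot: [-179.9, 0.0, 166.1]
wrist_force: [0.7, 0.0, -2.0]
width: 0.0534
grip_force: 29.7
```

```bash
python3 - <<'E'
from h import *
f=viewer.grab_frame("wrist");cv2.imwrite("pics/w8.png",f["color"])
c=blob(f,(23,110,40),(40,255,255),(180,150,400,300));z=sensors.state()["eef_pos"][2]
print(cv2.boundingRect(c),ray(f,cen(c),z))
c=blob(f,(100,120,60),(125,255,255),(180,0,400,200));print("bluepad",ray(f,cen(c),.008))
go((.4675,.2525,.038)); s=sensors.state();print(s["width"],s["grip_force"])
E
```

```text
(229, 150, 156, 148) [0.44151544 0.22696181 0.17606271]
bluepad [0.38403241 0.27250523 0.008     ]
at [0.4617 0.2107 0.1761] [-1.7996e+02  2.0000e-02  1.6603e+02] units [0.15 1.4  4.6 ]
0.053197827696461586 29.73103002877906
```

View pics/w8.png

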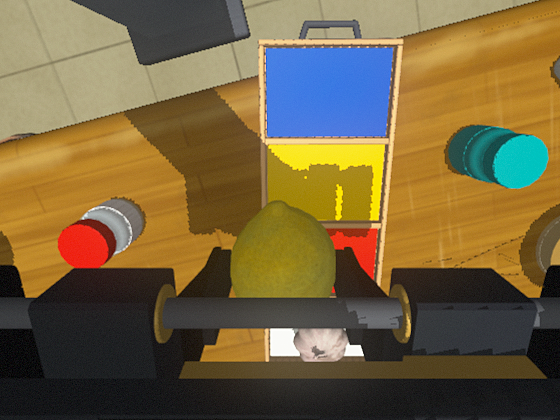

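The lemon is held straight at (283,255). The blue liner reads (0.384,0.2725), confirming the map. I shift and lower.

Request:
apply_moves:
  deltas:
    - [0.05,0.5,0,0,0,0,0]
    - [0.1,0.6,0.4,0,0,0,0]
    - [0,0.3,0.8,0,0,0,0]
    - [0,0,0.9,0,0,0,0]
    - [0,0,0.9,0,0,0,0]
    - [0,0,0.7,0,0,0,0]
    - [0,0,0.4,0,0,0,0]
    - [0,0,0.2,0,0,0,0]
    - [0,0,0.1,0,0,0,0]
    - [0,0,0,0,0,0,0]
    - [0,0,0,0,0,0,0]

```text
time: 17.75
eef_pos: [0.4681, 0.2549, 0.0452]
tool_rot: [179.9, 0.1, 166.2]
wrist_force: [-0.2, -0.2, -1.4]
width: 0.0531
grip_force: 29.7
```

Request:
apply_moves:
  deltas:
    - [0,-0.07,0.1,0,0,0,0]
    - [0,0,0.08,0,0,0,0]
    - [0,0,0.05,0,0,0,0]
    - [0,0,0.03,0,0,0,0]
    - [0,0,0,0,0,0,0]
    - [0,0,0,0,0,0,0]

```text
time: 18.25
eef_pos: [0.4671, 0.2524, 0.0372]
tool_rot: [180.0, 0.0, 166.2]
wrist_force: [-2.1, -1.9, 5.9]
width: 0.0536
grip_force: 29.8
```

Request:
apply_moves:
  deltas:
    - [0,0,0,0,0,0,0.7]
    - [0,0,0,0,0,0,0.75]
    - [0,0,0,0,0,0,0.8]
    - [0,0,0,0,0,0,0.8]
    - [0,0,-0.2,0,0,0,0.8]
    - [0,0,-0.5,0,0,0,0.8]
    - [0,0,-0.8,0,0,0,0.8]
    - [0,0,-1,0,0,0,0.9]
    - [0,0,-1,0,0,0,1]
    - [0,0,-1,0,0,0,1]
    - [0,0,-0.5,0,0,0,1]
    - [0,0,0,0,0,0,1]

```text
time: 19.25
eef_pos: [0.469, 0.2537, 0.191]
tool_rot: [179.6, 0.3, 166.2]
wrist_force: [0.9, 0.0, -0.1]
width: 0.0859
grip_force: 0.0
```

```bash
python3 - <<'E'
from h import *
f=viewer.grab_frame("wrist");g=viewer.grab_frame("scene")
cv2.imwrite("pics/w9.png",np.hstack([f["color"][60:360,80:480],cv2.resize(g["color"][160:260,150:283],(400,300))]))
go((.4565,.036,.18));print(sensors.state()["width"])
E
```

```text
at [0.4668 0.2525 0.1867] [1.7994e+02 4.0000e-02 1.6619e+02] units [-1.39 -7.09  0.22]
0.0867588173767456
```

View pics/w9.png

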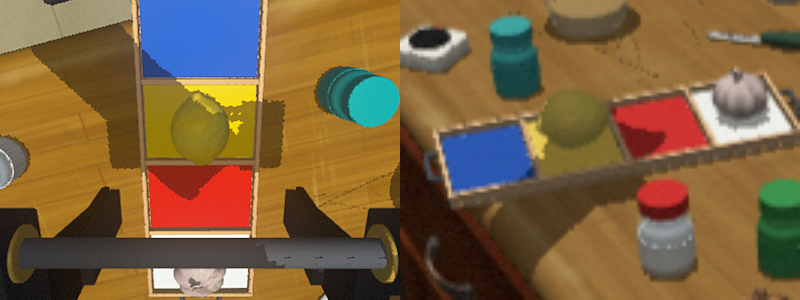

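The lemon rests in the middle of the yellow pocket, at crop (200,128) against a pocket centre of (202,121), with parallax explaining the rest. The garlic is undisturbed. Next the red jar.

Request:
apply_moves:
  deltas:
    - [-0.15,-0.6,0,0,0,0,1]
    - [-0.2,-1,0,0,0,0,1]
    - [-0.2,-1,0,0,0,0,1]
    - [-0.2,-1,0,0,0,0,1]
    - [-0.2,-1,0,0,0,0,1]
    - [-0.2,-1,0,0,0,0,1]
    - [-0.2,-1,0,0,0,0,1]
    - [0,-0.5,0,0,0,0,1]
    - [0,0,0,0,0,0,1]
    - [0,0,0,0,0,0,1]
    - [0,0,0,0,0,0,1]

```text
time: 20.27
eef_pos: [0.4548, 0.0374, 0.1856]
tool_rot: [180.0, -0.1, 166.3]
wrist_force: [-0.4, -0.1, 0.5]
width: 0.0871
grip_force: 0.0
```

```bash
python3 - <<'E'
from h import *
f=viewer.grab_frame("wrist")
c=blob(f,(170,150,60),(8,255,255),(180,60,390,320));p=ray(f,cen(c),.075)
print(cv2.boundingRect(c),p,cv2.minAreaRect(metric(f,c,.075)))
go((p[0],p[1],.032))
E
```

```text
(258, 177, 51, 52) [0.45475663 0.0379753  0.075     ] ((0.4551376402378082, 0.03757823631167412), (0.04158264026045799, 0.04408162832260132), 88.61153411865234)
at [0.4549 0.0376 0.1857] [-1.8000e+02 -4.0000e-02  1.6633e+02] units [0.   0.01 5.12]
```

Request:
apply_moves:
  deltas:
    - [0,0,0.5,0,0,0,1]
    - [0,0,0.9,0,0,0,1]
    - [0,0,1,0,0,0,1]
    - [0,0,1,0,0,0,1]
    - [0,0,0.8,0,0,0,1]
    - [0,0,0.5,0,0,0,1]
    - [0,0,0.3,0,0,0,1]
    - [0,0,0.1,0,0,0,1]
    - [0,0,0,0,0,0,1]
    - [0,0,0,0,0,0,0]
    - [0,0,0,0,0,0,0]
    - [0,0,0,0,0,0,0]

```text
time: 21.32
eef_pos: [0.4561, 0.0362, 0.0342]
tool_rot: [179.9, 0.1, 166.2]
wrist_force: [0.0, -0.0, -0.3]
width: 0.0744
grip_force: 0.0
```

Request:
apply_moves:
  deltas:
    - [0,0,0,0,0,0,0]
    - [0,0,0,0,0,0,0]
    - [0,0,0,0,0,0,0]
    - [0,0,0,0,0,0,0]
    - [0,0,0,0,0,0,0]
    - [0,0,0,0,0,0,0]
    - [0,0,0,0,0,0,0]

```text
time: 21.9
eef_pos: [0.4554, 0.0361, 0.0334]
tool_rot: [180.0, 0.0, 166.2]
wrist_force: [0.6, 1.0, 2.9]
width: 0.0471
grip_force: 30.0
```

Request:
apply_moves:
  deltas:
    - [0,0,-0.4,0,0,0,0]
    - [0,0,-0.8,0,0,0,0]
    - [0,0,-0.9,0,0,0,0]
    - [0,0,-0.9,0,0,0,0]
    - [0,0.4,-0.9,0,0,0,0]
    - [-0.1,0.7,-0.7,0,0,0,0]
    - [-0.2,0.9,-0.3,0,0,0,0]
    - [-0.2,0.9,0,0,0,0,0]
    - [-0.2,0.9,0,0,0,0,0]
    - [-0.2,0.9,0,0,0,0,0]
    - [-0.2,0.9,0,0,0,0,0]
    - [-0.2,0.8,0,0,0,0,0]

```text
time: 22.9
eef_pos: [0.5387, 0.2145, 0.1792]
tool_rot: [-179.9, -0.1, 166.2]
wrist_force: [1.0, -1.1, -1.4]
width: 0.0469
grip_force: 30.0
```

Request:
apply_moves:
  deltas:
    - [-0.2,0.5,0,0,0,0,0]
    - [-0.1,0.2,0,0,0,0,0]
    - [0,0,0,0,0,0,0]
    - [0,0,0,0,0,0,0]
    - [0,0,0,0,0,0,0]

```text
time: 23.32
eef_pos: [0.5523, 0.2293, 0.1799]
tool_rot: [-179.9, -0.0, 166.1]
wrist_force: [-0.4, -0.7, -1.1]
width: 0.0463
grip_force: 30.0
```

```bash
python3 - <<'E'
from h import *
go((.550,.2325,.0415)); s=sensors.state();print(s["width"],s["grip_force"])
E
```

```text
at [0.5523 0.2293 0.1799] [-1.7993e+02 -3.0000e-02  1.6607e+02] units [0.1  0.09 4.61]
0.046312290963499536 29.99932608101517
```

Request:
apply_moves:
  deltas:
    - [0.1,0.07,0.5,0,0,0,0]
    - [0,0,0.8,0,0,0,0]
    - [0,0,0.9,0,0,0,0]
    - [0,0,0.9,0,0,0,0]
    - [0,0,0.7,0,0,0,0]
    - [0,0,0.4,0,0,0,0]
    - [0,0,0.2,0,0,0,0]
    - [0,0,0,0,0,0,0]
    - [0,0,0,0,0,0,0]
    - [0,0,0,0,0,0,0]

```text
time: 24.15
eef_pos: [0.5515, 0.2343, 0.0499]
tool_rot: [179.9, 0.1, 166.2]
wrist_force: [0.5, -0.3, -1.7]
width: 0.0468
grip_force: 30.0
```

Request:
apply_moves:
  deltas:
    - [0.03,-0.06,0.1,0,0,0,0]
    - [0,0,0.1,0,0,0,0]
    - [0,0,0.05,0,0,0,0]
    - [0,0,0.03,0,0,0,0]
    - [0,0,0,0,0,0,0]
    - [0,0,0,0,0,0,0]

```text
time: 24.65
eef_pos: [0.5492, 0.2324, 0.0414]
tool_rot: [180.0, 0.0, 166.2]
wrist_force: [-3.1, -0.6, 6.7]
width: 0.0467
grip_force: 30.0
```

Request:
apply_moves:
  deltas:
    - [0,0,0,0,0,0,0.6]
    - [0,0,0,0,0,0,0.7]
    - [0,0,0,0,0,0,0.75]
    - [0,0,0,0,0,0,0.8]
    - [0,0,-0.2,0,0,0,0.8]
    - [0,0,-0.5,0,0,0,0.8]
    - [0,0,-0.8,0,0,0,0.8]
    - [0,0,-1,0,0,0,0.9]
    - [0,0,-1,0,0,0,1]
    - [0,0,-1,0,0,0,1]
    - [0,0,-0.5,0,0,0,1]
    - [0,0,0,0,0,0,1]

```text
time: 25.65
eef_pos: [0.5514, 0.2334, 0.1949]
tool_rot: [179.7, 0.3, 166.2]
wrist_force: [0.0, -0.7, 0.7]
width: 0.0854
grip_force: 0.0
```

```bash
python3 - <<'E'
from h import *
f=viewer.grab_frame("wrist");g=viewer.grab_frame("scene")
cv2.imwrite("pics/w10.png",np.hstack([f["color"][60:360,80:480],cv2.resize(g["color"][160:260,180:313],(400,300))]))
c=blob(f,(170,150,60),(8,255,255),(230,180,340,300));print(ray(f,cen(c),.083))
go((.6255,.0345,.2));print(sensors.state()["width"])
E
```

```text
[0.54917361 0.23345151 0.083     ]
at [0.549  0.2325 0.1901] [1.7995e+02 4.0000e-02 1.6618e+02] units [-4.05 -5.8  -0.33]
0.0865056946888584
```

View pics/w10.png

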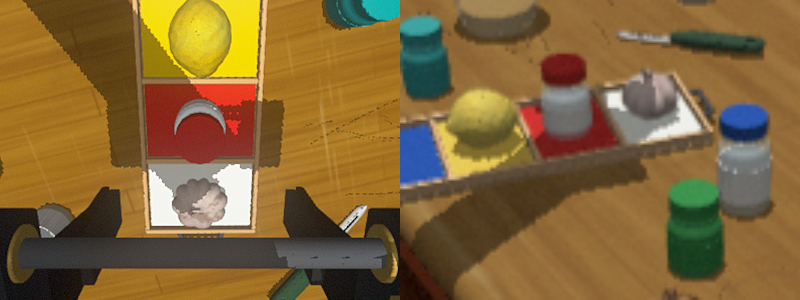

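The red jar stands upright in the middle of the red pocket (lid crop (200,140), measured at (0.549,0.2335)). Next the blue jar.

Request:
apply_moves:
  deltas:
    - [-0.3,-0.5,-0.2,0,0,0,1]
    - [-0.6,-0.9,-0.2,0,0,0,1]
    - [-0.6,-0.9,0,0,0,0,1]
    - [-0.6,-0.9,0,0,0,0,1]
    - [-0.6,-0.9,0,0,0,0,1]
    - [-0.6,-0.9,0,0,0,0,1]
    - [-0.6,-0.8,0,0,0,0,1]
    - [-0.15,0,0,0,0,0,1]
    - [0,0,0,0,0,0,1]
    - [0,0,0,0,0,0,1]
    - [0,0,0,0,0,0,1]

```text
time: 26.67
eef_pos: [0.6244, 0.0364, 0.2005]
tool_rot: [180.0, -0.1, 166.3]
wrist_force: [-0.3, -0.2, 0.2]
width: 0.0868
grip_force: 0.0
```

```bash
python3 - <<'E'
from h import *
f=viewer.grab_frame("wrist")
c=blob(f,(100,120,40),(125,255,255),(180,60,390,320));p=ray(f,cen(c),.095)
print(cv2.boundingRect(c),p,cv2.minAreaRect(metric(f,c,.095)))
go((p[0],p[1],.050))
E
```

```text
(258, 182, 51, 52) [0.62690572 0.0361693  0.095     ] ((0.6272542476654053, 0.03575848788022995), (0.04378553479909897, 0.04130870848894119), 2.8229939937591553)
at [0.6245 0.0366 0.2008] [ 1.7999e+02 -1.1000e-01  1.6634e+02] units [-0.09  0.01  5.03]
```

Request:
apply_moves:
  deltas:
    - [-0.08,0,0.5,0,0,0,1]
    - [0,0,0.9,0,0,0,1]
    - [0,0,1,0,0,0,1]
    - [0,0,1,0,0,0,1]
    - [0,0,0.8,0,0,0,1]
    - [0,0,0.5,0,0,0,1]
    - [0,0,0.25,0,0,0,1]
    - [0,0,0.05,0,0,0,1]
    - [0,0,0,0,0,0,1]
    - [0,0,0,0,0,0,0]
    - [0,0,0,0,0,0,0]
    - [0,0,0,0,0,0,0]

```text
time: 27.72
eef_pos: [0.6286, 0.034, 0.0531]
tool_rot: [179.9, 0.1, 166.2]
wrist_force: [0.2, 0.8, 1.0]
width: 0.074
grip_force: 0.0
```

Request:
apply_moves:
  deltas:
    - [0,0,0,0,0,0,0]
    - [0,0,0,0,0,0,0]
    - [0,0,0,0,0,0,0]
    - [0,0,0,0,0,0,0]
    - [0,0,0,0,0,0,0]
    - [0,0,0,0,0,0,0]
    - [0,0,0,0,0,0,0]

```text
time: 28.3
eef_pos: [0.6279, 0.0342, 0.052]
tool_rot: [180.0, 0.0, 166.2]
wrist_force: [-0.0, 0.9, 0.6]
width: 0.0465
grip_force: 30.0
```

Request:
apply_moves:
  deltas:
    - [0,0,-0.4,0,0,0,0]
    - [0,0,-0.8,0,0,0,0]
    - [0,0,-1,0,0,0,0]
    - [0,0,-1,0,0,0,0]
    - [0.3,0.2,-0.9,0,0,0,0]
    - [0.6,0.4,-0.6,0,0,0,0]
    - [0.9,0.55,-0.3,0,0,0,0]
    - [0.9,0.55,0,0,0,0,0]
    - [0.9,0.55,0,0,0,0,0]
    - [0.9,0.55,0,0,0,0,0]
    - [0.9,0.55,0,0,0,0,0]
    - [0.9,0.55,0,0,0,0,0]

```text
time: 29.3
eef_pos: [0.4707, 0.1928, 0.2022]
tool_rot: [-180.0, 0.0, 166.1]
wrist_force: [-0.2, -0.4, -1.4]
width: 0.0472
grip_force: 30.0
```

Request:
apply_moves:
  deltas:
    - [0.9,0.55,0,0,0,0,0]
    - [0.9,0.5,0,0,0,0,0]
    - [0.9,0.5,0,0,0,0,0]
    - [0.5,0.3,0,0,0,0,0]
    - [0.2,0.1,0,0,0,0,0]
    - [0,0,0,0,0,0,0]
    - [0,0,0,0,0,0,0]
    - [0,0,0,0,0,0,0]

```text
time: 29.97
eef_pos: [0.3884, 0.2722, 0.2019]
tool_rot: [-180.0, 0.0, 166.0]
wrist_force: [-0.9, -0.0, -2.0]
width: 0.047
grip_force: 30.0
```

```bash
python3 - <<'E'
from h import *
go((.3842,.273,.060)); s=sensors.state();print(s["width"],s["grip_force"],s["q"])
E
```

```text
at [0.3884 0.2722 0.2019] [-1.7998e+02  5.0000e-02  1.6602e+02] units [ 0.15 -0.    4.73]
0.04698329101813981 29.963526862720755 [-51.33014891  -2.84008582  12.6932476  109.08650495   0.70520492
  73.67583588  37.17092123]
```

Request:
apply_moves:
  deltas:
    - [0.1,0,0.5,0,0,0,0]
    - [0.05,0,0.8,0,0,0,0]
    - [0,0,0.9,0,0,0,0]
    - [0,0,0.9,0,0,0,0]
    - [0,0,0.7,0,0,0,0]
    - [0,0,0.4,0,0,0,0]
    - [0,0,0.2,0,0,0,0]
    - [0,0,0.05,0,0,0,0]
    - [0,0,0,0,0,0,0]
    - [0,0,0,0,0,0,0]
    - [0,0,0,0,0,0,0]

```text
time: 30.88
eef_pos: [0.3836, 0.2753, 0.0694]
tool_rot: [179.9, 0.1, 166.2]
wrist_force: [0.3, -0.8, -2.0]
width: 0.047
grip_force: 30.0
```

Request:
apply_moves:
  deltas:
    - [-0.02,-0.07,0.12,0,0,0,0]
    - [0,0,0.1,0,0,0,0]
    - [0,0,0.05,0,0,0,0]
    - [0,0,0.03,0,0,0,0]
    - [0,0,0,0,0,0,0]
    - [0,0,0,0,0,0,0]

```text
time: 31.38
eef_pos: [0.3829, 0.2726, 0.0598]
tool_rot: [-180.0, 0.0, 166.2]
wrist_force: [-1.5, -1.9, 4.7]
width: 0.0469
grip_force: 30.0
```

Request:
apply_moves:
  deltas:
    - [0,0,0,0,0,0,0.6]
    - [0,0,0,0,0,0,0.7]
    - [0,0,0,0,0,0,0.75]
    - [0,0,0,0,0,0,0.8]
    - [0,0,-0.2,0,0,0,0.8]
    - [0,0,-0.5,0,0,0,0.8]
    - [0,0,-0.8,0,0,0,0.8]
    - [0,0,-1,0,0,0,0.9]
    - [0,0,-1,0,0,0,1]
    - [0,0,-1,0,0,0,1]
    - [0,0,-0.5,0,0,0,1]
    - [0,0,0,0,0,0,1]

```text
time: 32.38
eef_pos: [0.3847, 0.2743, 0.2139]
tool_rot: [179.6, 0.3, 166.2]
wrist_force: [0.1, -0.1, 0.4]
width: 0.0857
grip_force: 0.0
```

```bash
python3 - <<'E'
from h import *
f=viewer.grab_frame("wrist");g=viewer.grab_frame("scene")
cv2.imwrite("pics/w11.png",np.hstack([f["color"][60:360,80:480],cv2.resize(g["color"][160:310,150:350],(400,300))]))
c=blob(f,(100,120,40),(125,255,255),(230,150,340,300));print(ray(f,cen(c),.103))
go((.4,.27,.2));print(sensors.state()["width"])
E
```

```text
[0.36787592 0.2770669  0.103     ]
at [0.3828 0.2729 0.2097] [1.7993e+02 4.0000e-02 1.6618e+02] units [-0.58  0.04  0.33]
0.0867345648153423
```

View pics/w11.png

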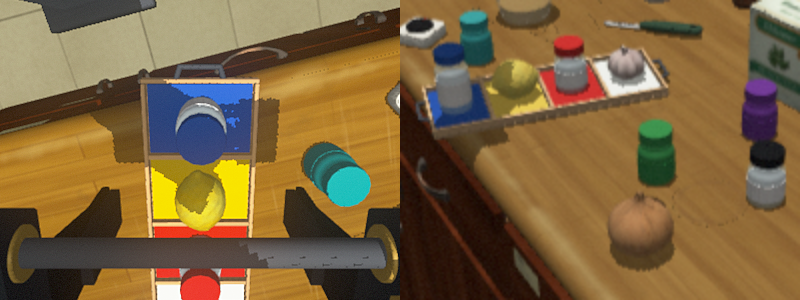

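All four stand in the middle of their pockets with the jars upright: blue jar at crop (200,140), lemon at (200,200), and the red jar and garlic unmoved. The black jar, onion and look-alikes are untouched and the gripper is clear.

```bash
python3 -c "
from workcell import finish_job
print(finish_job())"
```

```text
the job is handed in; nothing more can be done
None
```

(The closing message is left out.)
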